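# Load the battery and dial the timer wheel of a solar lantern foot

## Robot

A 6-joint arm with a two-finger parallel gripper is mounted at the origin on the work surface. World frame = base frame: x ahead of the robot, y to its left, z up, the work surface at z = 0. Lengths are in m, angles in rad, forces in N, time in s.
With the tool pointing down it reaches from about 0.35 to 0.775 m from the base axis. Payload 7.3 kg.
Tool frame: the origin (TCP) lies at the very end of the fingers, on their centre line; the grasp point (between the pads) lies 19 mm behind it; z points along the fingers, y is the line along which they close (so a half turn about z gives the same grasp; the last joint's range is limited). The gripper opens to 92 mm and grips with 3 to 60 N. Pads are 19 mm wide; open, the fingers measure 130 mm over their backs; the gripper's body (75 mm by 190 mm) begins 47 mm behind the grasp point.
Start: joints at [1.17, 0.342, 1.524, -0, 1.275, -0.146], TCP at [0.132, 0.508, 0.227] pointing down, gripper open.
Joint ranges: [-2.53, 2.53], [-0.77, 2.02], [0.04, 2.7], [-1, 4.14], [0.28, 2.66], [-3.11, 3.11]. Speed limits (rad/s): [2.57, 2.57, 3.14, 3.14, 3.14, 3.14].

## Interface

Orientations are given as [roll, pitch, yaw] about the fixed x, y, z axes, in that order (R = Rz(yaw) Ry(pitch) Rx(roll)).
In Python, from cell import robot gives the robot as it stands.
- The arm moves only by the tool apply_moves, never from a script. Its argument "rows" is a list of rows, each an object with "xyz": the shift along the tool's x, y, z in mm, a list of three; "turn": the turn about the tool's z in rad. A call has 1 to 10 rows; each row shifts and turns the commanded pose from where the row before left it, along the tool's axes as they then stand; what a row does not reach is not made up. A row lasts 1/8 s, in which the tool goes at most 62.5 mm and 10.7 degrees, less where a joint would pass 70% of its speed; a pose out of reach is approached as far as the arm can. A call with a gripper value outside its range is refused whole. "gripper" is the opening, from 0 (shut) to 1 (fully open), set as the call begins (left out, the last holds). The fingers move at their own pace and stop on an object; "newtons" is the grip in N (left out, the last holds). Time passes only in rows, so rows that do not move let the fingers close. It gives the time, the measured TCP pose, the force and the opening at its end, in the units of the state.
- robot.observe(): the state, without advancing time (a new reading comes with each control period).
- robot.read_camera(name): name is "scene" or "top"; returns a dict with "frame" (420x560x3 uint8, blue, green, red), "mtx" (3x3 intrinsics, pixels), "R" (3x3) and "t" (3): a world point X has camera coordinates R X + t. Camera axes: x right, y down, z forward; pixel columns grow to the right and rows downward; lengths in m; the calibration is good to about 2 mm. A picture is of the moment at which its call begins. There is no depth.
- robot.hand_in(): hands the job in, once; it reports no verdict.
The state is a dict: "time": time; "qpos": joint angles; "qvel": joint speeds; "joint_efforts": joint torques, N m; "tool_pos": TCP position; "tool_rot": TCP orientation; "contact_force": force on the tool from outside, world axes, zero at the start; "torque": the same for the moment, N m; "opening": finger opening in m.
Only numpy, scipy, OpenCV 4.12 (cv2) and the standard library are available. Lean on these libraries where they do the work, as an engineer would, in place of code of your own. Each camera call takes 0.05 s, during which the arm holds its last target. There are 200 camera calls.

## Task

Get this lantern foot ready: put the battery pack into its bay, tilting it so that one end goes in under the lip and then laying it down flat on the bay floor. Roll the timer's ridged thumbwheel, pushing its ridges gently, until its one long ridge lines up with the pointer; leave the pointer, the lamp holder and the finial where they are.

Things in the scene. Friction and masses are not known exactly. Their poses are not given: they have to be found in the camera images.
- foot: Bronze-coloured lantern foot, a plate 230 (x) x 290 (y) x 18 mm high, fixed to the bench. Origin at the centre of its underside; at yaw 0 x points away from the robot, y to the left, z up. It carries the black battery bay (centre x 0, y +70 mm) and the grey timer box (100 x 90 mm, 34 mm high on the plate, centre x 0, y -75 mm) with the thumbwheel.
- bay (a point): Centre of the bay's floor, 18 mm above the bench, axes as the foot's. Open above and at the middle of its long sides. Inside x -49 to +49, y -23 to +23 mm. Wall with lip at the -x end, wall 22 mm high at the +x end, all 5 mm thick. Side cheeks: x -54 to -34 (43 mm high) and +37 to +49 (22 mm high).
- lip (a point): Middle of the lower free edge of the lip over the bay's -x end, 38 mm above the bay floor. The lip covers x -49 to -33 mm of the bay, 5 mm thick. The pack goes in only with one end lowered first under the lip (tilted some 20 degrees), then laid flat.
- pack_c (a point): Centre of the loose battery pack, a dark grey block with a light band, 90 (its x) x 40 (its y) x 30 mm high, about 0.2 kg, lying flat on the bench. Either end may go first.
- wheel: Ivory plastic thumbwheel; origin on its axle, 56 mm above the bench, axle along the foot's y. Core radius 28 mm; ten ridges 36 degrees apart, 5 mm thick, out to radius 36 mm, y -17 to +9 mm; one long ridge reaches y +21 mm. Its own z points along the long ridge. Upper half stands out of the box. No clicks; about 4 N at the rim turns it.
- index (a point): Tip of the long ridge, at radius 36 mm and y +15 mm of the wheel. At the start it leans towards the robot (-x of the foot); rolling the wheel's top away from the robot (+x) brings it to the pointer. The wheel stays at the angle where it is left, but axle, wheel and pointer sit together on a springy mount: a push on a ridge first shifts them 2 to 4 mm along the foot's x before the wheel turns, and they spring back when let go.
- pointer: Dark steel pointer arm, 4 mm thick, on the same axle beside the wheel (y +12 to +17 mm), out to radius 26 mm; the long ridge passes over its end. Origin on the axle, its own z along the arm. It leans 14 to 49 degrees from upright, away from the robot, differently each time; very stiff.
- mark (a point): The point the pointer aims at, at radius 36 mm and y +15 mm: the tip of the long ridge belongs here.
- holder: White ceramic lamp holder, 52 mm across, 50 mm high, standing loose; origin under its centre. To be left alone.
- finial: Bronze roof finial, 48 mm across, 95 mm high, standing loose; origin under its centre. To be left alone.
There are look-alikes about, which are no part of the job. What is meant by the part that bears pack_c is not red, and is the smaller of those in its own colour.

How it is judged:
By the outcome, as a careful person would: the job done as asked, in the order asked, and still so for the second after the job is handed in, with the robot touching nothing.
It also fails if it takes over 64 s, if anything falls off the work surface, if the arm or the gripper's body presses on something with over 40 N, if the wrist force passes 120 N, or if a joint passes its speed limit or range.

## Working session

There is one attempt and no reset: what is moved stays moved. The work goes in short steps, Python scripts to look and compute and a tool call to move; the robot and the scene stay as the last step left them, time stands still between calls to the robot, and variables do not carry over. Pictures are saved under pics/ and viewed, on a budget of 10 in all, crops included, one or two more only if the job needs it, and the job is handed in when it is done.

Besides the shell and the picture viewer there is one more tool, called after "Emit:" by a JSON object that holds its "method" and its "body". apply_moves: Moves the arm, as the interface text tells. Its arguments: {"type":"object","properties":{"rows":{"type":"array"},"gripper":{"type":"number"},"newtons":{"type":"number"}},"required":["rows"]}

```bash
ls; mkdir -p pics; cat > h.py <<'E'
import numpy as np, cv2
from cell import robot
def ray(c,u,v):
    d=c['R'].T@np.linalg.solve(c['mtx'],[u,v,1.]); o=-c['R'].T@c['t']; return o,d
def onz(c,u,v,z):
    o,d=ray(c,u,v); return o+d*(z-o[2])/d[2]
def proj(c,X):
    p=c['mtx']@(c['R']@np.asarray(X,float)+c['t']); return p[:2]/p[2]
E
python3 - <<'E'
from h import *
a=robot.read_camera("scene");b=robot.read_camera("top")
cv2.imwrite("pics/s1.png",a['frame']);cv2.imwrite("pics/t1.png",b['frame'])
for c in(a,b): print(-c['R'].T@c['t'],c['mtx'][0,0],c['R'][2])
print(robot.observe())
E
```

```text
pics
[ 1.51948184 -0.11795745  0.6752673 ] 383.78534256388645 [-0.85463231  0.08310154 -0.51254049]
[ 0.3670467  -0.04875015  1.16803723] 462.0333319757039 [ 0.16798124  0.00593938 -0.9857723 ]
{'time': 0.1, 'qpos': array([ 1.17000196e+00,  3.42631112e-01,  1.52487983e+00,  1.48030518e-05,
        1.27542443e+00, -1.46026604e-01]), 'qvel': array([ 7.82062520e-04, -2.57688355e-03, -3.04428215e-03,  1.75915949e-04,
        6.25313100e-05, -4.84839136e-06]), 'joint_efforts': array([ 2.04628821e-03, -4.32001019e+01, -2.44694853e+01,  7.18493946e-02,
        5.25889895e-02, -1.66159992e-05]), 'tool_pos': array([0.13216   , 0.50773052, 0.2261404 ]), 'tool_rot': array([-3.14026629e+00, -2.09380721e-04,  2.88682043e+00]), 'contact_force': array([0.14456851, 0.27852051, 0.15926198]), 'torque': array([-0.0436284 , -0.01893053,  0.00046165]), 'opening': 0.09194556352298948}
```

View pics/s1.png

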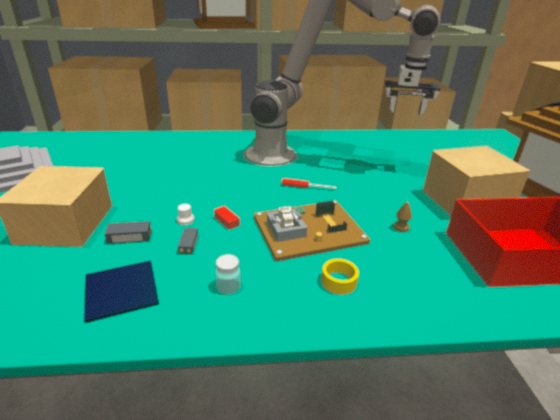

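View pics/t1.png

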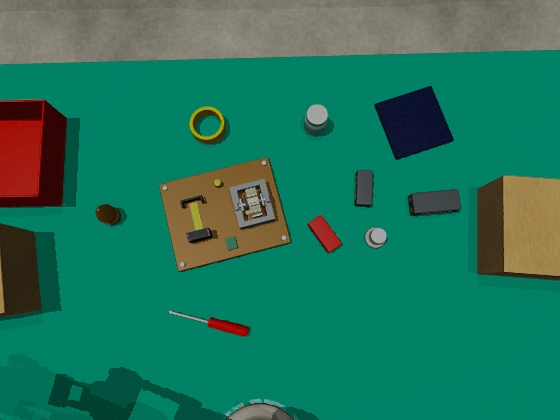

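Top view (up = +x, left = +y). The foot is centred near (225,214) and the bay near (197,218). The wheel is at (253,203), the holder at (377,237) and the finial at (108,214). Pack candidates are red at (325,234), small grey at (364,188) and large grey at (435,202). The description (not red, smaller in its colour) points to (364,188), so I'll check that with a close crop.

```bash
cat > m1.py <<'E'
from h import *
a=robot.read_camera("scene");b=robot.read_camera("top")
A,B=a['frame'],b['frame']
r=lambda im,x,y,w,h,W,H:cv2.resize(im[y:y+h,x:x+w],(W,H),interpolation=cv2.INTER_CUBIC)
M=np.vstack([np.hstack([r(B,155,155,140,112,400,320),r(A,250,190,120,96,400,320)]),
 np.hstack([r(B,335,160,140,98,400,280),r(A,90,200,140,98,400,280)])])
cv2.imwrite("pics/m1.png",M)
# bronze foot mask
hsv=cv2.cvtColor(B,cv2.COLOR_BGR2HSV)
teal=cv2.inRange(hsv,(70,120,40),(100,255,255))
sub=np.zeros_like(teal); sub[150:280,150:300]=255
m=cv2.bitwise_and(cv2.bitwise_not(teal),sub)
cs,_=cv2.findContours(m,cv2.RETR_EXTERNAL,cv2.CHAIN_APPROX_NONE); c=max(cs,key=cv2.contourArea)
print('foot px',cv2.minAreaRect(c),[onz(b,*p,0.018).round(4)[:2] for p in cv2.boxPoints(cv2.minAreaRect(c))])
sub[:]=0; sub[160:216,345:385]=255
m=cv2.bitwise_and(cv2.bitwise_not(teal),sub)
g=B.max(2)-B.min(2)
for nm,mm in(('all',m),):
    cs,_=cv2.findContours(mm,cv2.RETR_EXTERNAL,cv2.CHAIN_APPROX_NONE); c=max(cs,key=cv2.contourArea)
    q=cv2.boxPoints(cv2.minAreaRect(c)); print('pack',cv2.minAreaRect(c))
    for z in(0.,.03): print(z,[onz(b,*p,z).round(4)[:2] for p in q])
print(B[190,345:385])
E
python3 m1.py
```

```text
foot px ((223.4846649169922, 213.67056274414062), (89.81433868408203, 116.43374633789062), 75.69972229003906) [array([0.6451, 0.2523]), array([ 0.7138, -0.038 ]), array([ 0.4872, -0.0884]), array([0.4225, 0.193 ])]
pack ((363.5, 188.0), (36.0, 17.0), 90.0)
0.0 [array([ 0.675 , -0.2612]), array([ 0.6739, -0.3053]), array([ 0.5788, -0.2996]), array([ 0.5799, -0.2561])]
0.03 [array([ 0.6671, -0.2557]), array([ 0.666 , -0.2987]), array([ 0.5733, -0.2932]), array([ 0.5744, -0.2508])]
[[101 128   0]
 [101 130   0]
 [100 129   0]
 [100 129   0]
 [101 130   0]
 [102 129   0]
 [101 129   0]
 [102 131   0]
 [ 91 118   0]
 [ 81 105   0]
 [ 51  60  53]
 [ 34  38  37]
 [ 69  67  63]
 [ 80  77  71]
 [ 81  78  72]
 [ 77  76  70]
 [ 75  73  69]
 [ 79  77  71]
 [ 76  76  71]
 [ 75  75  71]
 [ 76  73  67]
 [ 77  75  69]
 [ 75  74  68]
 [ 76  74  70]
 [ 78  74  69]
 [ 75  73  68]
 [ 72  69  71]
 [ 54  65  18]
 [ 99 129   0]
 [103 131   0]
 [101 130   0]
 [101 130   0]
 [101 130   0]
 [103 131   0]
 [ 99 128   0]
 [100 130   0]
 [100 130   0]
 [101 129   0]
 [101 129   0]
 [102 130   0]]
```

View pics/m1.png

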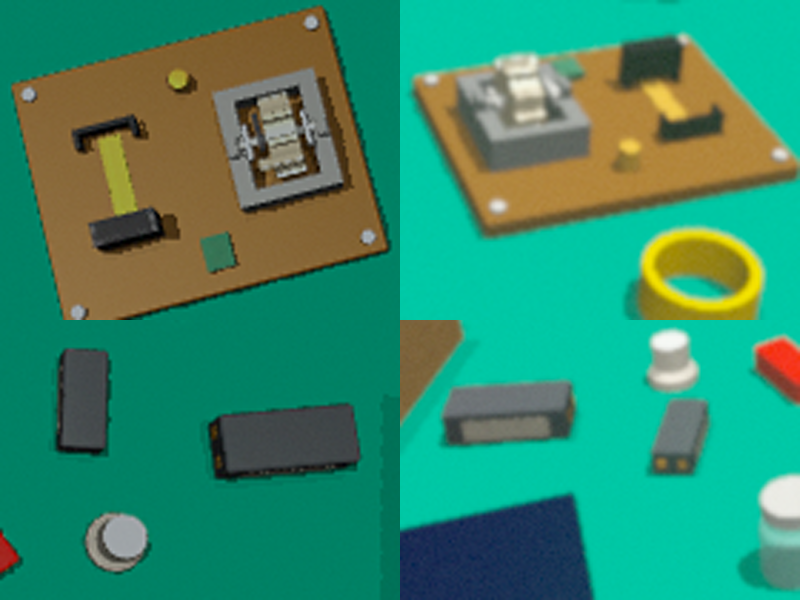

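The crop confirms the small grey pack at (364,188), about 90x40 mm; the other grey one is larger. Next I'll measure the foot from its screws, the pack's top face and the wheel details.

```bash
cat > m2.py <<'E'
from h import *
b=robot.read_camera("top");B=b['frame']
g=B.min(2)
P=[]
for x,y in((165,188),(264,163),(284,238),(182,265)):
    w=g[y-6:y+7,x-6:x+7].astype(float); w=np.clip(w-90,0,None); yy,xx=np.mgrid[y-6:y+7,x-6:x+7]
    P.append(onz(b,(w*xx).sum()/w.sum(),(w*yy).sum()/w.sum(),.020)[:2])
P=np.array(P); c=P.mean(0); print(P.round(4).tolist(),'centre',c)
vy=(P[0]-P[1]+P[3]-P[2]); vx=(P[1]-P[2]+P[0]-P[3])
print('yaw',np.arctan2(-vy[0],vy[1]),np.arctan2(vx[1],vx[0]),np.linalg.norm(vy)/2,np.linalg.norm(vx)/2)
m=((g>58)&(B.max(2)<100)).astype(np.uint8)*255
s=np.zeros_like(m); s[160:216,345:385]=255; m&=s
cs,_=cv2.findContours(m,cv2.RETR_EXTERNAL,cv2.CHAIN_APPROX_NONE); k=max(cs,key=cv2.contourArea)[:,0]
w=np.array([onz(b,u,v,.03)[:2]*1000 for u,v in k],np.float32)
r=cv2.minAreaRect(w); print('pack',r, cv2.fitEllipse(w)); M=cv2.moments(w); print(M['m10']/M['m00'],M['m01']/M['m00'],.5*np.arctan2(2*M['mu11'],M['mu20']-M['mu02']))
print('holder',onz(b,377,237,.03),'finial',onz(b,108,214,.04))
E
python3 m2.py
```

```text
[[0.6364, 0.23], [0.696, -0.0238], [0.501, -0.0698], [0.4412, 0.1841]] centre [0.56864334 0.08011087]
yaw 0.23117775030787635 0.2312736542166129 0.260806215364218 0.20044328948143295
pack ((623.5355834960938, -276.01959228515625), (35.227447509765625, 85.44932556152344), 86.6117935180664) ((621.8822631835938, -276.3798828125), (38.757354736328125, 105.78564453125), 85.57678985595703)
622.3278764491646 -276.42378966838305 -0.08085342645546507
holder [ 0.49520095 -0.30088037  0.03      ] finial [0.56769468 0.3645858  0.04      ]
```

```bash
cat >> h.py <<'E'
from scipy.spatial.transform import Rotation as Ro
FC=np.array([.5686,.0801]); FY=.2312
def foot(x,y,z):  # foot mm -> world m
    c,s=np.cos(FY),np.sin(FY); return np.array([FC[0]+(c*x-s*y)/1e3,FC[1]+(s*x+c*y)/1e3,z/1e3])
def go(X,yaw=None):
    o=robot.observe(); R=Ro.from_euler('xyz',o['tool_rot']).as_matrix()
    print('d tool mm',(R.T@(np.array(X)-o['tool_pos'])*1e3).round(1), 'turn', None if yaw is None else round((o['tool_rot'][2]-yaw+np.pi/2)%np.pi-np.pi/2,3))
E
python3 -c "
from h import *
go([.6425,-.2775,.10],3.0716)"
```

```text
d tool mm [-691.7 -631.4  126.8] turn -0.185
```

Emit:
{"method": "apply_moves", "body": {"rows": [{"xyz": [-44, -40, 0]}, {"xyz": [-44, -40, 0]}, {"xyz": [-44, -40, 0]}, {"xyz": [-44, -40, 0]}, {"xyz": [-44, -40, 0]}, {"xyz": [-44, -40, 0]}, {"xyz": [-44, -40, 0]}, {"xyz": [-44, -40, 0]}, {"xyz": [-44, -40, 0]}, {"xyz": [-44, -40, 0]}], "gripper": 1}}

```text
invalid input at $.rows[0]: expected keys xyz, turn
```

```bash
python3 -c "
from h import *
go([.6425,-.2775,.10],3.0716)"
```

```text
d tool mm [-691.7 -631.4  126.8] turn -0.185
```

Emit:
{"method": "apply_moves", "body": {"rows": [{"xyz": [-44, -40, 0], "turn": 0}, {"xyz": [-44, -40, 0], "turn": 0}, {"xyz": [-44, -40, 0], "turn": 0}, {"xyz": [-44, -40, 0], "turn": 0}, {"xyz": [-44, -40, 0], "turn": 0}, {"xyz": [-44, -40, 0], "turn": 0}, {"xyz": [-44, -40, 0], "turn": 0}, {"xyz": [-44, -40, 0], "turn": 0}, {"xyz": [-44, -40, 0], "turn": 0}, {"xyz": [-44, -40, 0], "turn": 0}], "gripper": 1}}

```text
time: 1.5
tool_pos: [0.4581, 0.0082, 0.2268]
tool_rot: [3.141, 0.0, 2.886]
contact_force: [-0.1, 0.3, -0.1]
opening: 0.0917
```

```bash
python3 -c "
from h import *
go([.6425,-.2775,.10],3.0716)"
```

```text
d tool mm [-250.5 -229.9  126.9] turn -0.185
```

Emit:
{"method": "apply_moves", "body": {"rows": [{"xyz": [-42, -38, 5], "turn": 0}, {"xyz": [-42, -38, 10], "turn": 0}, {"xyz": [-42, -38, 22], "turn": 0}, {"xyz": [-42, -38, 30], "turn": 0}, {"xyz": [-42, -38, 30], "turn": 0}, {"xyz": [-40, -40, 30], "turn": -0.095}, {"xyz": [0, 0, 0], "turn": -0.09}, {"xyz": [0, 0, 0], "turn": 0}]}}

```text
time: 2.5
tool_pos: [0.6387, -0.2723, 0.1005]
tool_rot: [3.14, -0.002, 3.07]
contact_force: [0.2, 0.2, 0.5]
opening: 0.0915
```

```bash
python3 -c "
from h import *
go([.6425,-.2775,.003],3.0716)"
```

```text
d tool mm [-4.4 -5.1 97.5] turn -0.001
```

Emit:
{"method": "apply_moves", "body": {"rows": [{"xyz": [-2, -2.5, 30], "turn": 0}, {"xyz": [-2, -2.5, 30], "turn": 0}, {"xyz": [0, 0, 20], "turn": 0}, {"xyz": [0, 0, 12], "turn": 0}, {"xyz": [0, 0, 3], "turn": 0}, {"xyz": [0, 0, 0], "turn": 0}]}}

```text
time: 3.25
tool_pos: [0.6431, -0.2774, 0.0078]
tool_rot: [-3.141, 0.001, 3.072]
contact_force: [-0.2, 0.2, -0.3]
opening: 0.0918
```

```bash
python3 -c "
from h import *
go([.6425,-.2775,.003],3.0716)"
```

```text
d tool mm [ 0.6 -0.2  4.8] turn 0.0
```

Emit:
{"method": "apply_moves", "body": {"rows": [{"xyz": [0, 0, 4.5], "turn": 0}, {"xyz": [0, 0, 0], "turn": 0}]}}

```text
time: 3.5
tool_pos: [0.6426, -0.2772, 0.0024]
tool_rot: [3.141, 0.0, 3.072]
contact_force: [0.2, 1.2, 0.1]
opening: 0.092
```

Emit:
{"method": "apply_moves", "body": {"rows": [{"xyz": [0, 0, 0], "turn": 0}, {"xyz": [0, 0, 0], "turn": 0}, {"xyz": [0, 0, 0], "turn": 0}, {"xyz": [0, 0, 0], "turn": 0}, {"xyz": [0, 0, 0], "turn": 0}, {"xyz": [0, 0, 0], "turn": 0}], "gripper": 0.3, "newtons": 4}}

```text
time: 4.25
tool_pos: [0.6427, -0.2773, 0.0024]
tool_rot: [-3.142, 0.0, 3.072]
contact_force: [0.3, 0.0, 0.4]
opening: 0.04
```

Emit:
{"method": "apply_moves", "body": {"rows": [{"xyz": [1, 0, -3], "turn": 0}, {"xyz": [2, 0, -5], "turn": 0}, {"xyz": [3, 0, -5], "turn": 0}, {"xyz": [3, 0, -4], "turn": 0}, {"xyz": [3, 0, -4], "turn": 0}, {"xyz": [3, 0, -4], "turn": 0}, {"xyz": [0, 0, 0], "turn": 0}]}}

```text
time: 5.12
tool_pos: [0.6277, -0.2763, 0.0279]
tool_rot: [-3.141, 0.001, 3.072]
contact_force: [-0.5, -0.8, -1.8]
opening: 0.0396
```

```bash
cat > v.py <<'E'
import sys
from h import *
n=sys.argv[1]; cam=sys.argv[2]; x,y,w,h,k=map(int,sys.argv[3:8])
F=robot.read_camera(cam)['frame'][y:y+h,x:x+w]
cv2.imwrite(f"pics/{n}.png",cv2.resize(F,None,fx=k,fy=k,interpolation=cv2.INTER_CUBIC))
E
python3 v.py g1 scene 120 170 130 100 5
```

```text
(no output)
```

View pics/g1.png

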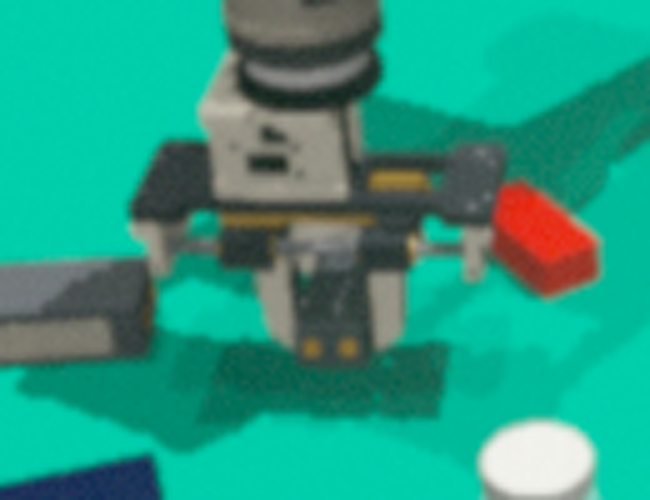

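```bash
cat > t.py <<'E'
from h import *
a=robot.read_camera("scene");o=robot.observe();G=o['tool_pos']+[0,0,.019];y=-.07
for t in(0,10,20,25,35):
    T=np.radians(t);ax=np.array([np.cos(y)*np.cos(T),np.sin(y)*np.cos(T),np.sin(T)]);n=np.array([-np.cos(y)*np.sin(T),-np.sin(y)*np.sin(T),np.cos(T)])
    p=lambda d,h:((proj(a,G+ax*d/1e3+n*h/1e3)-[120,170])*5).round(0)
    print(t,'front bottom',p(25,-21.4),'front top',p(25,8.6),'back top',p(-65,8.6))
E
python3 t.py
```

```text
0 front bottom [332. 369.] front top [327. 325.] back top [356. 234.]
10 front bottom [330. 366.] front top [327. 316.] back top [358. 250.]
20 front bottom [329. 361.] front top [327. 308.] back top [359. 267.]
25 front bottom [328. 358.] front top [327. 304.] back top [360. 277.]
35 front bottom [326. 351.] front top [328. 295.] back top [360. 295.]
```

The pack is still held level: no visible droop at 4 N. I'll drop the grip to 3 N and jog it to make it pivot.

Emit:
{"method": "apply_moves", "body": {"rows": [{"xyz": [0, 0, 0], "turn": 0}, {"xyz": [0, 0, 0], "turn": 0}, {"xyz": [0, 0, 0], "turn": 0}, {"xyz": [0, 0, -8], "turn": 0}, {"xyz": [0, 0, 8], "turn": 0}, {"xyz": [0, 0, -8], "turn": 0}, {"xyz": [0, 0, 8], "turn": 0}, {"xyz": [0, 0, 0], "turn": 0}], "newtons": 3}}

```text
time: 6.22
tool_pos: [0.6275, -0.2761, 0.0268]
tool_rot: [3.141, -0.001, 3.072]
contact_force: [0.7, 0.8, -2.1]
opening: 0.0397
```

```bash
cat > tq.py <<'E'
from h import *
for i in range(3):
    a=robot.read_camera("scene")
    o=robot.observe(); print(o['contact_force'].round(2),o['torque'].round(3),o['tool_pos'].round(4))
F=a['frame'][170:270,120:250]; cv2.imwrite('pics/g2.png',cv2.resize(F,None,fx=5,fy=5,interpolation=cv2.INTER_CUBIC))
p=cv2.imread('pics/g1.png'); q=cv2.imread('pics/g2.png')
# column profile through pack front face
print([int(x) for x in p[230:385:5,320:340].mean((1,2))]);print([int(x) for x in q[230:385:5,320:340].mean((1,2))])
E
python3 tq.py
```

```text
[ 0.34  0.28 -2.52] [ 0.048 -0.017  0.018] [ 0.6274 -0.2761  0.0268]
[ 1.1  -0.18 -1.88] [ 0.005 -0.055 -0.035] [ 0.6272 -0.276   0.0269]
[-0.59 -0.65 -2.52] [ 0.044 -0.073  0.02 ] [ 0.6272 -0.276   0.0268]
[144, 137, 129, 128, 114, 95, 92, 92, 76, 59, 56, 58, 58, 59, 63, 67, 66, 64, 65, 69, 68, 65, 69, 72, 71, 68, 66, 65, 65, 64, 62]
[142, 143, 137, 136, 130, 127, 140, 148, 142, 117, 96, 93, 75, 57, 54, 59, 61, 61, 67, 72, 73, 75, 77, 78, 75, 72, 72, 72, 70, 63, 64]
```

View pics/g2.png

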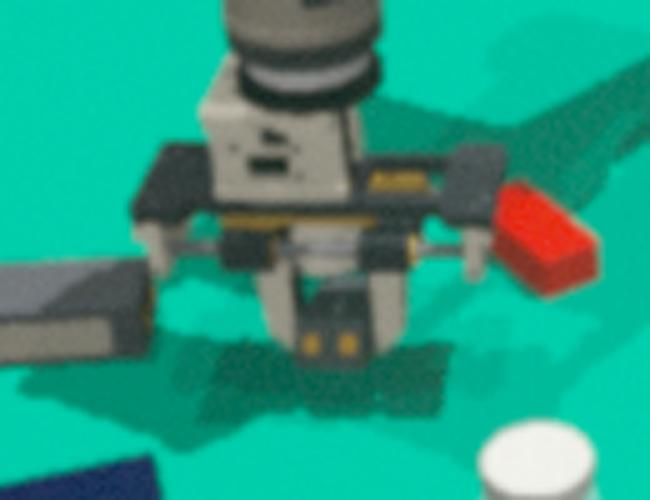

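The pack has drooped: back top edge at about row 285, front top at about 318, roughly 22-25° with the near end low. I'll lock the grip and lift it towards the bay.

Emit:
{"method": "apply_moves", "body": {"rows": [{"xyz": [0, 0, 0], "turn": 0}, {"xyz": [0, 0, 0], "turn": 0}, {"xyz": [0, 0, -15], "turn": 0}, {"xyz": [0, 0, -30], "turn": 0}, {"xyz": [0, 0, -40], "turn": 0}, {"xyz": [0, 0, -30], "turn": 0}, {"xyz": [0, 0, 0], "turn": 0}], "newtons": 25}}

```text
time: 7.25
tool_pos: [0.6292, -0.2771, 0.1465]
tool_rot: [-3.138, 0.007, 3.072]
contact_force: [0.4, -0.1, -2.4]
opening: 0.0401
```

```bash
cat > f.py <<'E'
from h import *
import sys
x,y,z,yw=map(float,sys.argv[1:5]); print(foot(x,y,z)); go(foot(x,y,z),FY+np.pi+yw)
E
python3 f.py 30 70 140 0; python3 t.py; python3 v.py g3 scene 120 130 130 100 5
```

```text
[0.58176156 0.15511182 0.14      ]
d tool mm [ 77.5 427.8   4.6] turn -0.301
0 front bottom [310. 190.] front top [305. 141.] back top [337.  59.]
10 front bottom [308. 186.] front top [304. 132.] back top [339.  76.]
20 front bottom [306. 180.] front top [305. 123.] back top [340.  95.]
25 front bottom [305. 177.] front top [305. 119.] back top [341. 105.]
35 front bottom [304. 168.] front top [306. 110.] back top [341. 126.]
```

View pics/g3.png

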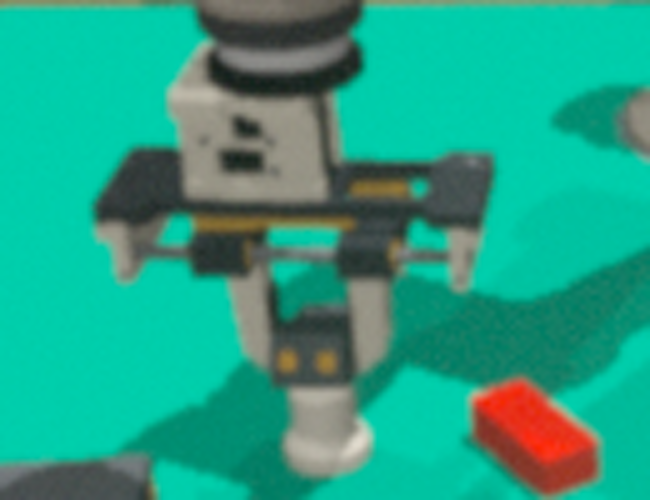

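Tilt is locked at about 24°: bottom front at row 383, back top at 307 against 377/305 predicted for 25°. Moving over the bay.

Emit:
{"method": "apply_moves", "body": {"rows": [{"xyz": [5, 25, 0], "turn": 0}, {"xyz": [9, 50, 0], "turn": 0}, {"xyz": [9, 53, 0], "turn": 0}, {"xyz": [9, 53, 0], "turn": 0}, {"xyz": [9, 53, 0], "turn": 0}, {"xyz": [9, 53, 0], "turn": 0}, {"xyz": [9, 53, 0], "turn": -0.05}, {"xyz": [10, 50, 0], "turn": -0.1}, {"xyz": [6, 36, 0], "turn": -0.1}, {"xyz": [0, 0, 0], "turn": -0.051}]}}

```text
time: 8.6
tool_pos: [0.5726, 0.1555, 0.1404]
tool_rot: [3.141, -0.004, -2.904]
contact_force: [-0.2, 0.3, -1.7]
opening: 0.0399
```

```bash
python3 f.py 34 70 110 0; python3 t.py|tail -2; python3 v.py g4 scene 270 150 120 100 5
```

```text
[0.58565513 0.1560284  0.11      ]
d tool mm [-13.   -2.6  30.3] turn 0.006
25 front bottom [1102.  113.] front top [1103.   59.] back top [1075.   52.]
35 front bottom [1103.  105.] front top [1103.   52.] back top [1074.   70.]
```

View pics/g4.png

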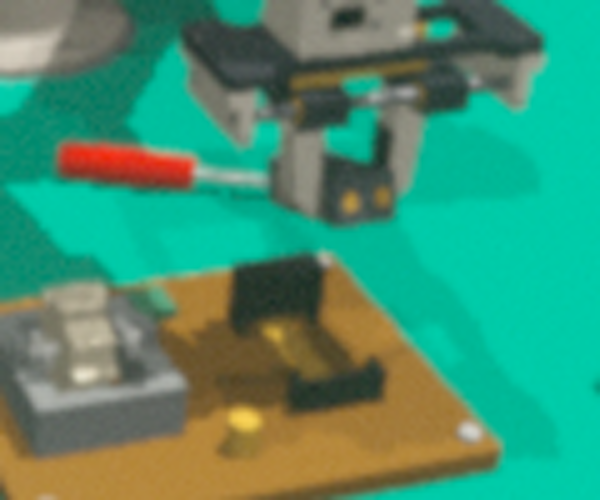

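The pack is still tilted over the bay, and the bay is empty and visible below. Descending.

Emit:
{"method": "apply_moves", "body": {"rows": [{"xyz": [-13, -2.6, 0], "turn": 0.006}, {"xyz": [0, 0, 15], "turn": 0}, {"xyz": [0, 0, 25], "turn": 0}, {"xyz": [0, 0, 20], "turn": 0}, {"xyz": [0, 0, 12], "turn": 0}, {"xyz": [0, 0, 0], "turn": 0}, {"xyz": [0, 0, 0], "turn": 0}]}}

```text
time: 9.57
tool_pos: [0.5883, 0.1531, 0.0709]
tool_rot: [-3.142, 0.001, -2.917]
contact_force: [0.3, 0.1, -2.8]
opening: 0.0399
```

```bash
python3 f.py 34 70 49 0
```

```text
[0.58565513 0.1560284  0.049     ]
d tool mm [ 1.9  3.4 21.9] turn -0.006
```

Emit:
{"method": "apply_moves", "body": {"rows": [{"xyz": [2, 3.4, 5], "turn": -0.006}, {"xyz": [0, 0, 8], "turn": 0}, {"xyz": [0, 0, 6], "turn": 0}, {"xyz": [0, 0, 0], "turn": 0}, {"xyz": [0, 0, 0], "turn": 0}]}}

```text
time: 10.2
tool_pos: [0.5853, 0.156, 0.0515]
tool_rot: [3.142, 0.0, -2.91]
contact_force: [0.5, 0.1, -1.9]
opening: 0.0399
```

```bash
python3 f.py 34 70 48 0;  python3 v.py g5 scene 280 165 110 90 6
```

```text
[0.58565513 0.1560284  0.048     ]
d tool mm [-0.3 -0.   3.5] turn -0.0
```

View pics/g5.png

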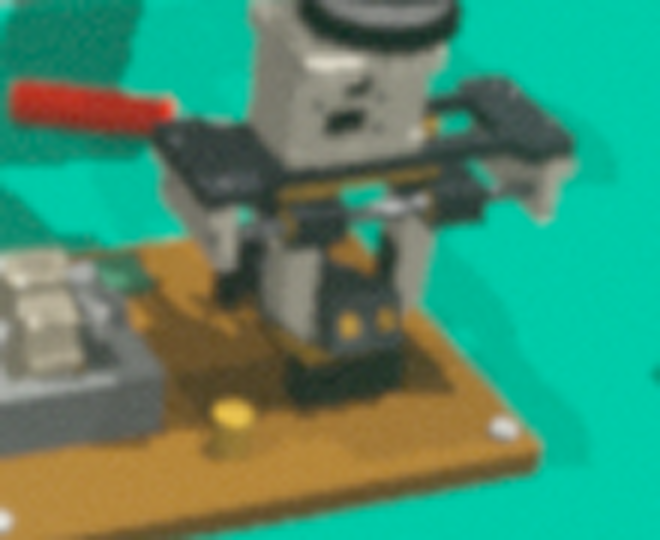

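Pack is over the bay; its front end (row ~345) is above the +x wall and laterally centred. Lowering and sliding under the lip.

Emit:
{"method": "apply_moves", "body": {"rows": [{"xyz": [0, 0, 2], "turn": 0}, {"xyz": [0, 0, 1], "turn": 0}, {"xyz": [4, 0, 0], "turn": 0}, {"xyz": [4, 0, 0], "turn": 0}, {"xyz": [4, 0, 0], "turn": 0}, {"xyz": [0, 0, 0], "turn": 0}]}}

```text
time: 11.0
tool_pos: [0.5732, 0.1532, 0.0485]
tool_rot: [3.142, -0.0, -2.91]
contact_force: [-0.1, -0.3, -2.7]
opening: 0.0398
```

Emit:
{"method": "apply_moves", "body": {"rows": [{"xyz": [3, 0, 0], "turn": 0}, {"xyz": [3, 0, 0], "turn": 0}, {"xyz": [0, 0, 1], "turn": 0}, {"xyz": [0, 0, 1], "turn": 0}, {"xyz": [0, 0, 0], "turn": 0}, {"xyz": [0, 0, 0], "turn": 0}]}}

```text
time: 11.75
tool_pos: [0.5677, 0.1519, 0.0464]
tool_rot: [3.142, 0.0, -2.91]
contact_force: [0.5, -0.3, -2.1]
opening: 0.0397
```

```bash
python3 f.py 16 70 46 0; python3 tq.py|head -3
```

```text
[0.56813407 0.15190378 0.046     ]
d tool mm [-0.4 -0.1  0.4] turn 0.0
[-0.17  0.3  -2.35] [ 0.062 -0.009  0.022] [0.5678 0.1519 0.0464]
[ 0.03 -0.04 -2.39] [ 0.058 -0.01  -0.024] [0.5677 0.1519 0.0464]
[ 0.63  0.19 -1.06] [-0.037  0.003 -0.014] [0.5677 0.1519 0.0465]
```

Emit:
{"method": "apply_moves", "body": {"rows": [{"xyz": [0, 0, 0], "turn": 0}, {"xyz": [0, 0, 1.5], "turn": 0}, {"xyz": [-0.5, 0, 2], "turn": 0}, {"xyz": [-0.5, 0, 2], "turn": 0}, {"xyz": [-0.5, 0, 2], "turn": 0}, {"xyz": [-0.5, 0, 2], "turn": 0}, {"xyz": [0, 0, 2], "turn": 0}, {"xyz": [0, 0, 0], "turn": 0}], "newtons": 5}}

```text
time: 12.9
tool_pos: [0.5693, 0.1523, 0.0345]
tool_rot: [3.141, -0.001, -2.91]
contact_force: [-0.2, -0.3, -1.0]
opening: 0.0399
```

Emit:
{"method": "apply_moves", "body": {"rows": [{"xyz": [0, 0, 2], "turn": 0}, {"xyz": [0, 0, 2], "turn": 0}, {"xyz": [-0.5, 0, 2], "turn": 0}, {"xyz": [-0.5, 0, 2], "turn": 0}, {"xyz": [-0.5, 0, 2], "turn": 0}, {"xyz": [-0.5, 0, 2], "turn": 0}, {"xyz": [0, 0, 0], "turn": 0}, {"xyz": [0, 0, 0], "turn": 0}]}}

```text
time: 13.9
tool_pos: [0.5716, 0.1528, 0.0233]
tool_rot: [3.142, 0.0, -2.91]
contact_force: [-1.4, -0.1, 5.6]
opening: 0.0398
```

```bash
python3 f.py 20 70 21.5 0; python3 tq.py|head -3; python3 v.py g6 scene 280 165 110 90 6
```

```text
[0.57202764 0.15282036 0.0215    ]
d tool mm [-0.4 -0.1  1.8] turn 0.0
[-1.09 -0.56  5.58] [-0.026  0.179  0.001] [0.5716 0.1528 0.0233]
[-0.7  -0.16  6.18] [-0.033  0.229 -0.003] [0.5716 0.1528 0.0233]
[-0.7  -0.36  5.2 ] [ 0.004  0.203 -0.003] [0.5716 0.1528 0.0233]
```

View pics/g6.png

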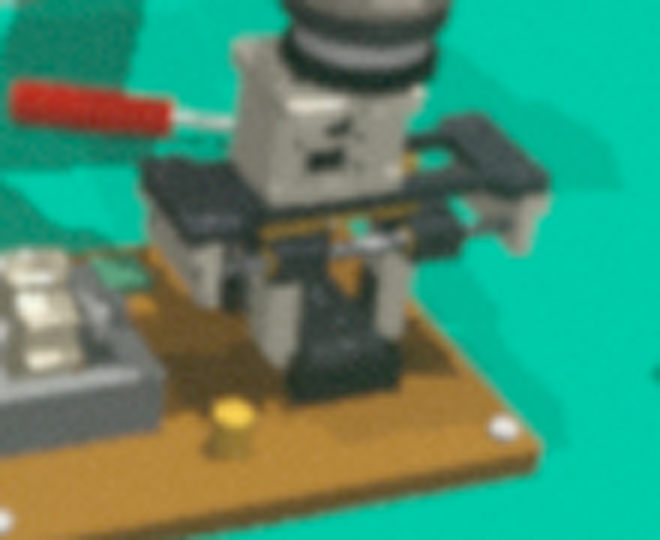

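Emit:
{"method": "apply_moves", "body": {"rows": [{"xyz": [0, 0, 0], "turn": 0}, {"xyz": [0, 0, 0], "turn": 0}, {"xyz": [0, 0, 0], "turn": 0}, {"xyz": [0, 0, -10], "turn": 0}, {"xyz": [0, 0, -25], "turn": 0}, {"xyz": [0, 0, -40], "turn": 0}, {"xyz": [0, 0, -50], "turn": 0}, {"xyz": [60, 0, 0], "turn": 0}, {"xyz": [60, 0, 0], "turn": 0}, {"xyz": [0, 0, 0], "turn": 0}], "gripper": 0.65}}

```text
time: 15.35
tool_pos: [0.4494, 0.1247, 0.1478]
tool_rot: [3.141, -0.005, -2.91]
contact_force: [0.9, -0.7, -0.1]
opening: 0.0598
```

```bash
cat > m3.py <<'E'
from h import *
import sys
F=lambda cam:np.mean([robot.read_camera(cam)['frame'] for _ in range(4)],0).astype(np.uint8)
A,B=F('scene'),F('top')
r=lambda im,x,y,w,h,W,H:cv2.resize(im[y:y+h,x:x+w],(W,H),interpolation=cv2.INTER_CUBIC)
M=np.vstack([np.hstack([r(B,175,180,50,60,333,400),r(A,300,190,70,60,467,400)])])
N=np.hstack([r(B,225,175,50,56,357,400),r(A,262,195,50,50,400,400)])
N=cv2.resize(N,(800,int(400*800/757)))[:400]
M=np.vstack([cv2.resize(M,(800,300)),cv2.resize(N,(800,300))])
cv2.imwrite(f"pics/{sys.argv[1]}.png",M)
E
python3 m3.py m3
```

```text
(no output)
```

View pics/m3.png

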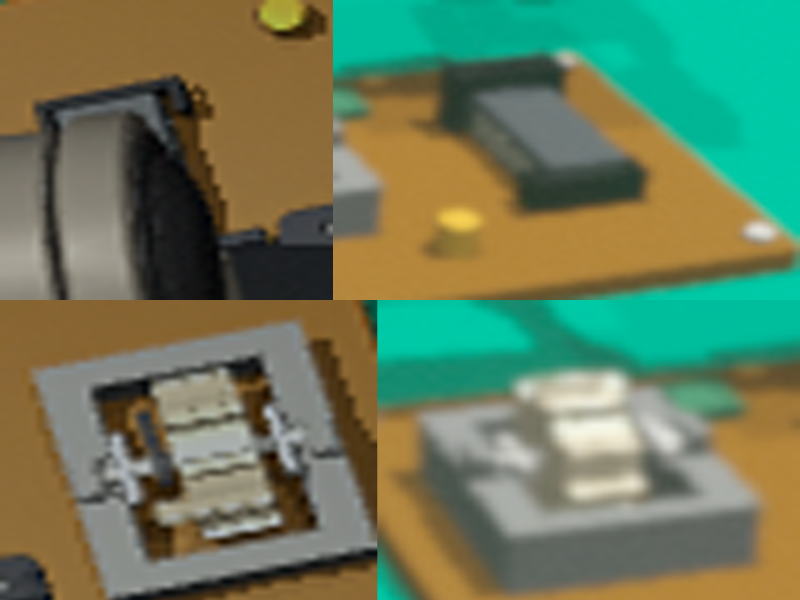

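The scene view (upper right) shows the pack lying flat, its end under the lip and its front inside the +x wall. The lower-left top view shows the dark pointer from about (165,490) to (140,410), leaning away from the robot. The long ridge is low on the robot's side at about (165,515). From here I'll read pointer and ridge numerically.

```bash
cat > w.py <<'E'
from h import *
import sys
def avg(cam,n=8):
    c=robot.read_camera(cam); fs=[c['frame'].astype(float)]+[robot.read_camera(cam)['frame'].astype(float) for _ in range(n-1)]
    c['frame']=np.mean(fs,0).astype(np.float32); return c
def strip(c,z,ys,xs):
    P=np.array([[proj(c,foot(x,y,z)) for x in xs] for y in ys],np.float32)
    return cv2.remap(c['frame'],P[...,0],P[...,1],cv2.INTER_CUBIC)
if __name__=='__main__':
    c=avg('top',int(sys.argv[1]) if len(sys.argv)>1 else 8)
    xs=np.arange(-50,51,2.); ys=[-50,-52,-54,-56,-58,-60,-62,-64,-66,-68,-72,-76,-80]
    s=strip(c,75,ys,xs)
    print('x   ',' '.join(f'{int(x):4d}' for x in xs))
    for y,r in zip(ys,s): print(f'{y:4d}',' '.join(f'{int(v):4d}' for v in r[:,0]))  # blue
E
python3 w.py
```

```text
x     -50  -48  -46  -44  -42  -40  -38  -36  -34  -32  -30  -28  -26  -24  -22  -20  -18  -16  -14  -12  -10   -8   -6   -4   -2    0    2    4    6    8   10   12   14   16   18   20   22   24   26   28   30   32   34   36   38   40   42   44   46   48   50
 -50  139  142  133   78   28   21   22   17   16   14   14   13   14   14   15   26  111  178  182  184  191  175  167  174  179  184  172  176  177  182  197  128   41   15   17   19   18   16   22   25   23   37   83  130  136  135  139  136   88   53   46
 -52  138  139  153   99   34   15   19   14   14   14    5   -3   17   18    8   13   54   98  113  116  119  111  127  157  163  134  108  107  102  104  127   90   34    7   18   15   12   10   18   28   23   20   80  140  137  135  140  132  101   62   49
 -54  138  142  142   77   23   11   20   15   14    4   21   39   62   60   49   28   17   33   42   35   25   51  137  179  150   72   29   34   30   21   27   21   19   13   15   15   13   13   21   31   27   13   89  150  137  135  139  127   87   55   49
 -56  138  142  137   92   44   25   21   11    9   -4   62 
[... 1839 characters left out ...]
  118  125  130  103   86  132  165  123  141  175  171  168  168  148  101   77  142  158  145  128  123  129  130  135  146  143   73   83  137  135  133  139  129   97   61   48
 -76  137  143  131   76   18   55  149  159  100   49   82  129  143  132  124  121  125  133  130   65  110  155  142  172  174  171  167  163  156  100   76  117  145  112  114  122  129  132  135  141  117   60   78  121  136  134  135  140   96   51   47
 -80  137  138  144   91   17   22  167  166  110   77   84  151  151  135  126  119  125  133   99   79  154  176  134  128  171  170  168  168  151  112   59  118  161  143  128  121  126  130  133  140  144   93   79  131  135  134  138  132   97   59   45
```

Readings, using the ray onto the known radii: the long ridge is at about -56° (robot side) and the pointer at about +45°±6°. Those are coarse, so I'll probe the pointer tip height gently from above with the closed fingers (y +10..+48 of the wheel, clear of the ridges).

```bash
python3 f.py 17 -45 110 0
```

```text
[0.59545923 0.04019283 0.11      ]
d tool mm [-117.4 -115.1   37.9] turn -0.0
```

Emit:
{"method": "apply_moves", "body": {"rows": [{"xyz": [-20, -39, 0], "turn": 0}, {"xyz": [-32, -38, 0], "turn": 0}, {"xyz": [-32, -38, 10], "turn": 0}, {"xyz": [-33, 0, 15], "turn": 0}, {"xyz": [0, 0, 12.5], "turn": 0}, {"xyz": [0, 0, 0], "turn": 0}, {"xyz": [0, 0, 0], "turn": 0}, {"xyz": [0, 0, 0], "turn": 0}], "gripper": 0}}

```text
time: 17.15
tool_pos: [0.595, 0.0403, 0.1114]
tool_rot: [-3.141, 0.001, -2.91]
contact_force: [-1.5, -0.5, -1.1]
opening: 0.0004
```

```bash
python3 f.py 17 -45 86 0
```

```text
[0.59545923 0.04019283 0.086     ]
d tool mm [-0.4 -0.2 25.4] turn 0.0
```

Emit:
{"method": "apply_moves", "body": {"rows": [{"xyz": [0, 0, 15], "turn": 0}, {"xyz": [0, 0, 10], "turn": 0}, {"xyz": [0, 0, 3], "turn": 0}, {"xyz": [0, 0, 3], "turn": 0}, {"xyz": [0, 0, 2], "turn": 0}, {"xyz": [0, 0, 0], "turn": 0}, {"xyz": [0, 0, 0], "turn": 0}]}}

```text
time: 18.02
tool_pos: [0.5952, 0.0402, 0.0777]
tool_rot: [-3.142, 0.0, -2.91]
contact_force: [0.1, 0.2, -0.8]
opening: 0.0004
```

Emit:
{"method": "apply_moves", "body": {"rows": [{"xyz": [0, 0, 1], "turn": 0}, {"xyz": [0, 0, 1], "turn": 0}, {"xyz": [0, 0, 0], "turn": 0}, {"xyz": [0, 0, 0], "turn": 0}]}}

```text
time: 18.52
tool_pos: [0.595, 0.0402, 0.0754]
tool_rot: [3.141, 0.0, -2.91]
contact_force: [-0.8, 0.0, -0.9]
opening: 0.0003
```

Emit:
{"method": "apply_moves", "body": {"rows": [{"xyz": [0, 0, 1], "turn": 0}, {"xyz": [0, 0, 1], "turn": 0}, {"xyz": [0, 0, 0], "turn": 0}, {"xyz": [0, 0, 0], "turn": 0}]}}

```text
time: 19.02
tool_pos: [0.595, 0.0402, 0.0734]
tool_rot: [3.141, 0.0, -2.91]
contact_force: [-0.4, -0.2, 0.1]
opening: 0.0002
```

```bash
python3 tq.py|head -3
```

```text
[-0.16 -0.53 -0.28] [ 0.062  0.026 -0.043] [0.595  0.0402 0.0734]
[ 0.68 -0.51  0.11] [ 0.021  0.023 -0.003] [0.595  0.0402 0.0735]
[ 0.73  0.11 -0.77] [ 0.113  0.009 -0.001] [0.595  0.0402 0.0735]
```

```bash
python3 v.py p1 scene 262 180 70 60 10; python3 -c "
from h import *
a=robot.read_camera('scene')
for y in(-64,-54,-45,-36,-26):print(y,((proj(a,foot(26.5,y,73.5))-[262,180])*10).round())
print('pointer tip 49',((proj(a,foot(20,-60,73))-[262,180])*10).round())
"
```

```text
-64 [317. 377.]
-54 [350. 372.]
-45 [379. 367.]
-36 [408. 362.]
-26 [440. 357.]
pointer tip 49 [322. 364.]
```

View pics/p1.png

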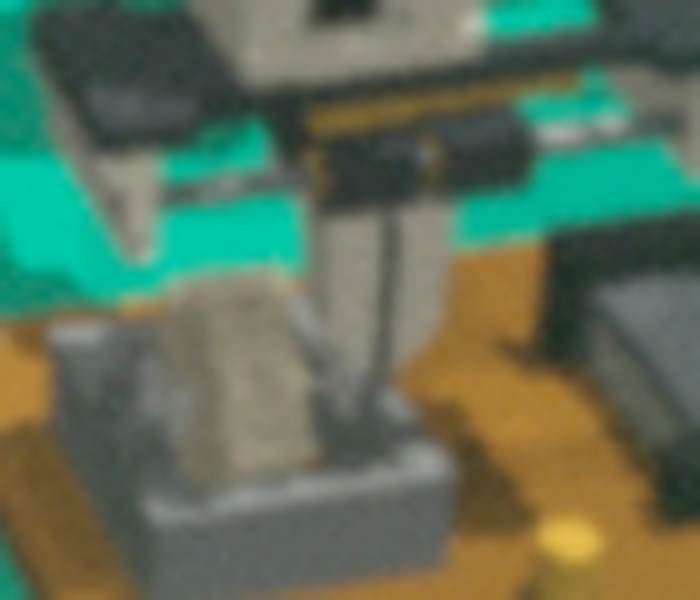

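The picture shows the closed fingers taper to about 16 mm at the tip, so they missed the pointer. I'll lift and turn 90°, so the 19 mm pad width lies along the axle and the y coverage is definite.

Emit:
{"method": "apply_moves", "body": {"rows": [{"xyz": [0, 0, -15], "turn": 0}, {"xyz": [0, 0, -10], "turn": 0.17}, {"xyz": [0, 0, 0], "turn": 0.175}, {"xyz": [0, 0, 0], "turn": 0.175}, {"xyz": [0, 0, 0], "turn": 0.175}, {"xyz": [0, 0, 0], "turn": 0.175}, {"xyz": [0, 0, 0], "turn": 0.175}, {"xyz": [0, 0, 0], "turn": 0.175}, {"xyz": [0, 0, 0], "turn": 0.175}, {"xyz": [0, 0, 0], "turn": 0.176}]}}

```text
time: 20.52
tool_pos: [0.5954, 0.0401, 0.0997]
tool_rot: [3.14, 0.0, 1.796]
contact_force: [-0.2, 0.3, 0.0]
opening: 0.0002
```

```bash
cat > f2.py <<'E'
from h import *
import sys
x,y,z=map(float,sys.argv[1:4]); go(foot(x,y-75,z)); o=robot.observe()  # y rel. wheel
d=o['tool_pos'][:2]-FC; c,s=np.cos(FY),np.sin(FY)
print('now foot x,y(wheel),z',(1e3*np.array([c*d[0]+s*d[1],-s*d[0]+c*d[1]+.075,o['tool_pos'][2]])).round(1),'yaw err',round(o['tool_rot'][2]-FY-np.pi/2,3),'F',o['contact_force'].round(1))
E
python3 f2.py 17 20.5 98
```

```text
d tool mm [-9.5  0.1  1.7] turn None
now foot x,y(wheel),z [17.  30.  99.7] yaw err -0.006 F [-0.2  0.3  0. ]
```

Emit:
{"method": "apply_moves", "body": {"rows": [{"xyz": [-5, 0, 0], "turn": 0}, {"xyz": [-4.5, 0, 5], "turn": 0}, {"xyz": [0, 0, 8], "turn": 0}, {"xyz": [0, 0, 4], "turn": 0}, {"xyz": [0, 0, 3], "turn": 0}, {"xyz": [0, 0, 2], "turn": 0}, {"xyz": [0, 0, 0], "turn": 0}, {"xyz": [0, 0, 0], "turn": 0}]}}

```text
time: 21.52
tool_pos: [0.5973, 0.031, 0.0766]
tool_rot: [3.141, 0.0, 1.802]
contact_force: [0.4, -0.3, 0.7]
opening: 0.0004
```

```bash
python3 f2.py 17 20.5 76
```

```text
d tool mm [-0.1  0.3  0.6] turn None
now foot x,y(wheel),z [16.7 20.6 76.6] yaw err -0.0 F [ 0.4 -0.3  0.7]
```

Emit:
{"method": "apply_moves", "body": {"rows": [{"xyz": [0, 0, 1], "turn": 0}, {"xyz": [0, 0, 1], "turn": 0}, {"xyz": [0, 0, 0], "turn": 0}, {"xyz": [0, 0, 0], "turn": 0}]}}

```text
time: 22.02
tool_pos: [0.5973, 0.0309, 0.0746]
tool_rot: [3.141, 0.0, 1.802]
contact_force: [0.5, -0.5, 2.1]
opening: 0.0004
```

```bash
python3 tq.py|head -3
```

```text
[-0.91  0.37  2.26] [-0.073  0.086 -0.008] [0.5973 0.0309 0.0746]
[-0.48  0.17  2.05] [-0.065  0.019 -0.005] [0.5973 0.0309 0.0745]
[ 0.08 -0.36  2.03] [-0.07   0.044 -0.028] [0.5973 0.0309 0.0746]
```

The pointer tip was touched at z≈74.8 mm, giving θ≈48° (consistent with the camera's ≥45°). Next I roll the wheel with the fingertip, ridge by ridge, about 104° in total.

Emit:
{"method": "apply_moves", "body": {"rows": [{"xyz": [0, 0, -12], "turn": 0}, {"xyz": [0, 0, -14], "turn": 0}, {"xyz": [-8, -14, 0], "turn": 0}, {"xyz": [-8.3, -14.3, 0], "turn": 0}, {"xyz": [-8.3, -14.4, 0], "turn": 0}, {"xyz": [0, 0, 7], "turn": 0}, {"xyz": [0, 0, 5], "turn": 0}, {"xyz": [0, 0, 0], "turn": 0}, {"xyz": [0, 0, 0], "turn": 0}]}}

```text
time: 23.3
tool_pos: [0.5615, -0.0025, 0.0882]
tool_rot: [-3.142, -0.0, 1.802]
contact_force: [-0.9, -0.3, 0.1]
opening: 0.0007
```

```bash
python3 f2.py -26 -4 86.5
```

```text
d tool mm [-0.2 -0.1  1.7] turn None
now foot x,y(wheel),z [-25.9  -3.8  88.2] yaw err 0.0 F [-0.9 -0.3  0.1]
```

Emit:
{"method": "apply_moves", "body": {"rows": [{"xyz": [0, 0, 1.7], "turn": 0}, {"xyz": [0, 3, 0], "turn": 0}, {"xyz": [0, 3, 0], "turn": 0}, {"xyz": [0, 3, 0], "turn": 0}, {"xyz": [0, 3, 0], "turn": 0}, {"xyz": [0, 0, 0], "turn": 0}]}}

```text
time: 24.05
tool_pos: [0.5723, -0.0002, 0.0869]
tool_rot: [-3.14, -0.0, 1.802]
contact_force: [-4.5, -2.0, 4.9]
opening: 0.0007
```

```bash
python3 f2.py 0 -4 86.5; python3 tq.py|head -3
```

```text
d tool mm [-0.  14.8  0.3] turn None
now foot x,y(wheel),z [-14.8  -4.   86.9] yaw err -0.0 F [-4.5 -2.   4.9]
[-4.83 -1.63  4.63] [-0.326  0.92  -0.033] [ 5.722e-01 -2.000e-04  8.690e-02]
[-5.19 -1.99  4.04] [-0.315  0.848  0.012] [ 5.722e-01 -2.000e-04  8.690e-02]
[-5.13 -2.45  3.98] [-0.324  0.88   0.003] [ 5.722e-01 -2.000e-04  8.690e-02]
```

Emit:
{"method": "apply_moves", "body": {"rows": [{"xyz": [0, 3, 0], "turn": 0}, {"xyz": [0, 3, 0], "turn": 0}, {"xyz": [0, 3, 0], "turn": 0}, {"xyz": [0, 3, 0], "turn": 0}, {"xyz": [0, 2, 0], "turn": 0}, {"xyz": [0, 0, 0], "turn": 0}]}}

```text
time: 24.95
tool_pos: [0.5876, 0.0033, 0.0882]
tool_rot: [3.139, 0.001, 1.802]
contact_force: [-2.9, -0.2, 8.3]
opening: 0.0003
```

```bash
python3 f2.py 0 -4 86.5
```

```text
d tool mm [ 0.1 -0.9  1.7] turn None
now foot x,y(wheel),z [ 0.9 -4.1 88.2] yaw err -0.0 F [-2.9 -0.2  8.3]
```

Emit:
{"method": "apply_moves", "body": {"rows": [{"xyz": [0, 0, -14], "turn": 0}, {"xyz": [0, -10, -25], "turn": 0}, {"xyz": [30, -50, 0], "turn": 0}, {"xyz": [35, -50, 0], "turn": 0}, {"xyz": [35, -20, 0], "turn": 0}, {"xyz": [0, 0, 0], "turn": 0}]}}

```text
time: 25.7
tool_pos: [0.4359, 0.0721, 0.1266]
tool_rot: [3.141, -0.0, 1.804]
contact_force: [0.8, -1.1, 0.2]
opening: 0.0007
```

```bash
python3 f2.py -26 -4 100; python3 w.py 4
```

```text
d tool mm [-101.8  104.8   26.7] turn None
now foot x,y(wheel),z [-131.    97.6  126.6] yaw err 0.002 F [ 0.8 -1.1  0.2]
x     -50  -48  -46  -44  -42  -40  -38  -36  -34  -32  -30  -28  -26  -24  -22  -20  -18  -16  -14  -12  -10   -8   -6   -4   -2    0    2    4    6    8   10   12   14   16   18   20   22   24   26   28   30   32   34   36   38   40   42   44   46   48   50
 -50  138  141  132   77   27   19   21   19   19   17   17   16   17   18   16   23  109  176  178  181  189  172  164  172  178  182  170  173  174  181  195  126   41   15   17   17   16   15   21   24   21   34   80  129  135  134  137  134   87   52   45
 -52  138  139  152   97   33   13   19   20   19   19   15   15   17   21   16   17   53   93  105   99   96  105  124  154  161  132  107  106  100  102  126   89   34    6   16   14   11   10   17   27   23   19   79  138  134  133  138  131  100   61   48
 -54  139  140  140   75   21    9   20   22   20   22   22   22   23   21   19   11   10   24   57  105   85   66  134  176  147   70   28   33   31   23   27   20   20   12   14   16   14   13   21
[... 1960 characters left out ...]
  118  120   83  119  164  154  118  147  166  168  170  172  146   84   78  160  160  144  131  125  124  124  121  118  127  182  115   94  131  132  132  137  128   96   60   46
 -76  135  141  128   78   29  124  152   95   63   91  137  149  135  123  114  117  104   73   89  141  117  110  163  167  168  171  174  154   85   95  137  148  138  133  124  120  121  122  132  157  155   88   80  117  135  132  133  139   94   50   46
 -80  136  137  142   88   20   41  140  119   78   90  147  142  138  125  112  118  125   82   92  150  154  118  137  168  168  169  176  135   65   50  140  146  131  131  126  122  122  128  144  142  170  118   84  128  133  132  136  130   96   56   43
```

Long ridge now reads at about -24° (moved ~32°). Two more strokes of about 36° are needed.

Emit:
{"method": "apply_moves", "body": {"rows": [{"xyz": [-34, 35, 9], "turn": 0}, {"xyz": [-34, 34, 9], "turn": 0}, {"xyz": [-33.8, 34, 8], "turn": 0}, {"xyz": [0, 0, 7], "turn": 0}, {"xyz": [0, 0, 7], "turn": 0}, {"xyz": [0, 0, 0], "turn": 0}, {"xyz": [0, 0, 0], "turn": 0}]}}

```text
time: 26.78
tool_pos: [0.5604, -0.0043, 0.0861]
tool_rot: [3.141, 0.0, 1.802]
contact_force: [0.4, -0.2, 1.2]
opening: 0.0004
```

```bash
python3 f2.py -27 -4 85.7
```

```text
d tool mm [1.3 0.3 0.4] turn None
now foot x,y(wheel),z [-27.3  -5.3  86.1] yaw err 0.0 F [ 0.4 -0.2  1.2]
```

Emit:
{"method": "apply_moves", "body": {"rows": [{"xyz": [1, 4, 0.4], "turn": 0}, {"xyz": [0, 3, 0], "turn": 0}, {"xyz": [0, 3, 0], "turn": 0}, {"xyz": [0, 3, 0], "turn": 0}, {"xyz": [0, 3, 0], "turn": 0}, {"xyz": [0, 3, 0], "turn": 0}, {"xyz": [0, 3, 0], "turn": 0}, {"xyz": [0, 3, -0.5], "turn": 0}, {"xyz": [0, 3, -0.5], "turn": 0}, {"xyz": [0, 0, 0], "turn": 0}]}}

```text
time: 28.02
tool_pos: [0.5891, 0.0031, 0.0881]
tool_rot: [3.138, 0.0, 1.802]
contact_force: [-2.0, 1.4, 10.4]
opening: 0.0003
```

```bash
python3 f2.py 0.5 -4 87
```

```text
d tool mm [ 0.7 -1.8  1.1] turn None
now foot x,y(wheel),z [ 2.3 -4.7 88.1] yaw err 0.0 F [-2.   1.4 10.4]
```

Emit:
{"method": "apply_moves", "body": {"rows": [{"xyz": [0, 0, -14], "turn": 0}, {"xyz": [0, -10, -25], "turn": 0}, {"xyz": [30, -50, 0], "turn": 0}, {"xyz": [35, -50, 0], "turn": 0}, {"xyz": [35, -20, 0], "turn": 0}, {"xyz": [0, 0, 0], "turn": 0}]}}

```text
time: 28.78
tool_pos: [0.437, 0.0715, 0.1261]
tool_rot: [3.141, -0.0, 1.804]
contact_force: [0.4, -1.0, 0.4]
opening: 0.0007
```

```bash
sed -i 's/ys=\[.*\]/ys=[-54,-56,-58,-60,-62,-72,-76,-80]/; s/arange(-50,51/arange(-44,49/' w.py; python3 f2.py -27 -4 100; python3 w.py 4
```

```text
d tool mm [-101.   102.9   26.1] turn None
now foot x,y(wheel),z [-130.1   96.8  126.1] yaw err 0.002 F [ 0.4 -1.   0.4]
x     -44  -42  -40  -38  -36  -34  -32  -30  -28  -26  -24  -22  -20  -18  -16  -14  -12  -10   -8   -6   -4   -2    0    2    4    6    8   10   12   14   16   18   20   22   24   26   28   30   32   34   36   38   40   42   44   46   48
 -54   77   20    8   21   22   22   20   20   22   20   23   18   13   17   35   42   36   25   51  135  178  147   68   25   28   36   37   56   63   37   16   13   15   16   15   22   30   28   13   87  148  136  134  137  124   85   54
 -56   90   44   25   22   16   14   15   25   23   23   26   19   15   13   11    9    0    0   52  156  188  148   65    8    5   34   36  100  161  103   50   31   25   18   14   22   30   27   24   76  126  136  133  134  140   97   52
 -58   96   65   56   50   42   34   29   47   37   23   20   17   14   11    6    8   15   34   77  129  145  130   87   47   36   53   55  123  176  139   78   57   53   36   15   21   30   25   33   81  122  136  133  134  142   99   55
 -60   92   55   55
[... 480 characters left out ...]
  176  118   79   90  129  157  141  128  117  118  122  103   51   80  151  140  138  167  175  169  166  171  128   70   86  138  131  118  125  122  125  125  130  145  172  100   89  133  133  132  137  127   96   60
 -76   78   19   87  171  152   96   66  107  141  136  132  117  118  126  114   84  136  168  146  124  160  172  171  167  159  122   64   99  159  145  134  124  121  125  126  138  153  124   59   76  118  135  132  134  138   94   50
 -80   88   16   30  157  127   79   68   98  133  138  129  118  118  124  114   76   92  147  109  134  170  174  170  165  170  137   75  103  147  142  128  125  120  123  126  121  100  151  115   83  128  132  132  136  131   95   58
```

Long ridge at about +14° now. Last stroke, stopping slightly short.

Emit:
{"method": "apply_moves", "body": {"rows": [{"xyz": [-34, 35, 9], "turn": 0}, {"xyz": [-34, 34, 9], "turn": 0}, {"xyz": [-32.5, 34, 8], "turn": 0}, {"xyz": [0, 0, 7], "turn": 0}, {"xyz": [0, 0, 7], "turn": 0}, {"xyz": [0, 0, 0], "turn": 0}, {"xyz": [0, 0, 0], "turn": 0}]}}

```text
time: 29.85
tool_pos: [0.5613, -0.0036, 0.0858]
tool_rot: [3.141, -0.0, 1.802]
contact_force: [0.1, -0.3, 0.4]
opening: 0.0005
```

```bash
python3 f2.py -27 -4 85.7
```

```text
d tool mm [ 0.8 -0.7  0.1] turn None
now foot x,y(wheel),z [-26.3  -4.8  85.8] yaw err 0.0 F [ 0.1 -0.3  0.4]
```

Emit:
{"method": "apply_moves", "body": {"rows": [{"xyz": [0, 4, 0], "turn": 0}, {"xyz": [0, 3, 0], "turn": 0}, {"xyz": [0, 3, 0], "turn": 0}, {"xyz": [0, 3, 0], "turn": 0}, {"xyz": [0, 3, 0], "turn": 0}, {"xyz": [0, 3, 0], "turn": 0}, {"xyz": [0, 3, -0.5], "turn": 0}, {"xyz": [0, 3, -0.5], "turn": 0}, {"xyz": [0, 0.5, 0], "turn": 0}, {"xyz": [0, 0, 0], "turn": 0}]}}

```text
time: 31.1
tool_pos: [0.5874, 0.0021, 0.0879]
tool_rot: [3.139, 0.0, 1.802]
contact_force: [-3.5, 1.0, 9.1]
opening: 0.0002
```

Emit:
{"method": "apply_moves", "body": {"rows": [{"xyz": [0, 0, -14], "turn": 0}, {"xyz": [0, -10, -25], "turn": 0}, {"xyz": [30, -50, 0], "turn": 0}, {"xyz": [35, -50, 0], "turn": 0}, {"xyz": [35, -20, 0], "turn": 0}, {"xyz": [0, 0, 0], "turn": 0}]}}

```text
time: 31.85
tool_pos: [0.4357, 0.0707, 0.1261]
tool_rot: [3.141, -0.0, 1.804]
contact_force: [1.1, -0.6, 0.4]
opening: 0.0009
```

```bash
python3 f2.py 17 20.5 98; python3 w.py 4
```

```text
d tool mm [-76.1 148.3  28.2] turn None
now foot x,y(wheel),z [-131.5   96.3  126.1] yaw err 0.002 F [ 1.1 -0.6  0.4]
x     -44  -42  -40  -38  -36  -34  -32  -30  -28  -26  -24  -22  -20  -18  -16  -14  -12  -10   -8   -6   -4   -2    0    2    4    6    8   10   12   14   16   18   20   22   24   26   28   30   32   34   36   38   40   42   44   46   48
 -54   76   21    8   17   21   20   22   21   21   22   21   18   16   18   34   41   34   23   49  135  177  149   71   27   32   30   22   26   18   11   -8   28   62   30   29   70   72   32   12   87  148  136  134  137  125   85   54
 -56   90   43   25   23   18   16   17   24   21   23   24   20   17   12   12   13    0   -1   53  157  188  152   68    7    2   21   17    9   17   35   13   91  155  129  114  140  113   41   21   76  126  136  133  133  139   97   51
 -58   95   63   56   51   44   37   29   48   35   22   22   18   14    7    5   14   18   35   76  128  145  136   92   48   37   53   54   53   51   54   49  122  151  127  132  165  119   44   26   80  122  136  132  133  140   97   55
 -60   92   56   55   
[... 477 characters left out ...]
  172  165  109   84  110  134  138  123  113  118  119   80  119  166  154  118  144  168  174  170  170  146   85   78  156  158  142  131  126  122  122  122  118  126  182  114   94  130  132  132  137  128   96   60
 -76   77   28  124  153   96   62   78  127  142  134  123  113  118  103   76  102  143  114  109  159  166  171  169  171  155   84  112  156  150  141  134  123  119  121  121  132  157  155   90   80  116  134  133  133  138   94   50
 -80   87   22   46  141  119   78   88  147  143  139  126  111  117  124   84   95  151  160  127  142  168  173  168  173  137   70   52  141  142  124  130  126  121  120  128  145  142  171  118   84  128  133  132  136  130   95   58
```

Camera puts the long ridge near +40°, though with an uncertain offset. I'll touch its tip the same way I touched the pointer (aligned at 48° would give z≈82, 40° gives z≈85).

Emit:
{"method": "apply_moves", "body": {"rows": [{"xyz": [-25, 45, 0], "turn": 0}, {"xyz": [-25, 50, 8], "turn": 0}, {"xyz": [-25.8, 50, 13], "turn": 0}, {"xyz": [0, 9.5, 11], "turn": 0}, {"xyz": [0, 0, 3], "turn": 0}, {"xyz": [0, 0, 2], "turn": 0}, {"xyz": [0, 0, 0], "turn": 0}, {"xyz": [0, 0, 0], "turn": 0}]}}

```text
time: 33.05
tool_pos: [0.6045, 0.0312, 0.0892]
tool_rot: [3.141, 0.0, 1.802]
contact_force: [-0.8, 0.7, -0.6]
opening: 0.0007
```

```bash
python3 f2.py 23 20.5 86
```

```text
d tool mm [ 1.4 -0.8  3.2] turn None
now foot x,y(wheel),z [23.8 19.1 89.2] yaw err 0.0 F [-0.8  0.7 -0.6]
```

Emit:
{"method": "apply_moves", "body": {"rows": [{"xyz": [1.4, 0, 1], "turn": 0}, {"xyz": [0, 0, 1], "turn": 0}, {"xyz": [0, 0, 1], "turn": 0}, {"xyz": [0, 0, 0], "turn": 0}, {"xyz": [0, 0, 0], "turn": 0}]}}

```text
time: 33.67
tool_pos: [0.6044, 0.0323, 0.0853]
tool_rot: [3.142, -0.0, 1.802]
contact_force: [0.2, 0.2, 0.5]
opening: 0.0007
```

```bash
python3 tq.py|head -3
```

```text
[ 0.47 -1.17 -0.45] [-0.09   0.078  0.03 ] [0.6044 0.0323 0.0853]
[ 0.27 -0.05 -0.12] [-0.076  0.036 -0.005] [0.6044 0.0323 0.0853]
[-0.08 -0.5   0.04] [-0.065  0.047  0.011] [0.6044 0.0323 0.0853]
```

Emit:
{"method": "apply_moves", "body": {"rows": [{"xyz": [0, 0, 0.6], "turn": 0}, {"xyz": [0, 0, 0.6], "turn": 0}, {"xyz": [0, 0, 0], "turn": 0}]}}

```text
time: 34.2
tool_pos: [0.6043, 0.0323, 0.084]
tool_rot: [-3.142, -0.0, 1.802]
contact_force: [0.2, -0.4, -0.6]
opening: 0.0004
```

```bash
python3 tq.py|head -3
```

```text
[-0.27  0.16  0.07] [-0.116  0.043 -0.016] [0.6043 0.0323 0.0841]
[-0.59 -0.48  0.97] [-0.115  0.016  0.014] [0.6044 0.0323 0.0841]
[ 0.4  -0.05 -0.57] [-0.068  0.051  0.006] [0.6044 0.0323 0.0841]
```

Emit:
{"method": "apply_moves", "body": {"rows": [{"xyz": [0, 0, 0.6], "turn": 0}, {"xyz": [0, 0, 0.6], "turn": 0}, {"xyz": [0, 0, 0], "turn": 0}]}}

```text
time: 34.72
tool_pos: [0.6043, 0.0323, 0.0829]
tool_rot: [-3.142, -0.0, 1.802]
contact_force: [0.8, -0.2, -0.6]
opening: 0.0003
```

```bash
python3 tq.py|head -3
```

```text
[-0.6  -0.13 -1.43] [-0.095  0.046 -0.007] [0.6043 0.0323 0.0829]
[-0.32 -0.95 -0.29] [-0.057  0.035  0.012] [0.6044 0.0323 0.0829]
[-0.33 -0.33 -0.37] [-0.078  0.034 -0.015] [0.6044 0.0323 0.0829]
```

Emit:
{"method": "apply_moves", "body": {"rows": [{"xyz": [0, 0, 0.6], "turn": 0}, {"xyz": [0, 0, 0.6], "turn": 0}, {"xyz": [0, 0, 0], "turn": 0}]}}

```text
time: 35.25
tool_pos: [0.6044, 0.0323, 0.0817]
tool_rot: [3.142, -0.0, 1.802]
contact_force: [0.2, -0.3, 0.5]
opening: 0.0007
```

```bash
python3 tq.py|head -3
```

```text
[0.17 1.1  0.6 ] [-0.015 -0.008 -0.036] [0.6044 0.0323 0.0817]
[ 0.22  0.46 -0.17] [-0.155  0.01  -0.058] [0.6044 0.0323 0.0817]
[ 0.04 -0.15  0.07] [-0.094  0.034 -0.036] [0.6044 0.0323 0.0817]
```

Emit:
{"method": "apply_moves", "body": {"rows": [{"xyz": [0, 0, 0.6], "turn": 0}, {"xyz": [0, 0, 0.6], "turn": 0}, {"xyz": [0, 0, 0], "turn": 0}]}}

```text
time: 35.78
tool_pos: [0.6047, 0.0323, 0.081]
tool_rot: [3.141, 0.0, 1.802]
contact_force: [0.2, 0.6, 4.3]
opening: 0.0003
```

```bash
python3 tq.py|head -3
```

```text
[-0.93 -0.14  5.42] [-0.048  0.061  0.013] [0.6047 0.0323 0.081 ]
[-0.82  0.46  5.32] [0.001 0.14  0.008] [0.6047 0.0323 0.081 ]
[-0.13  1.05  4.84] [-0.022  0.065 -0.007] [0.6046 0.0323 0.0809]
```

Ridge tip touched at z≈81.4, giving about 49°, against the pointer's ~48°: aligned to within 1-2°. Retreat, then a final check.

Emit:
{"method": "apply_moves", "body": {"rows": [{"xyz": [0, 0, -10], "turn": 0}, {"xyz": [0, 0, -30], "turn": 0}, {"xyz": [15, -45, -10], "turn": 0}, {"xyz": [25, -50, 0], "turn": 0}, {"xyz": [30, -50, 0], "turn": 0}, {"xyz": [20, -25, 0], "turn": 0}, {"xyz": [0, 0, 0], "turn": 0}]}}

```text
time: 36.8
tool_pos: [0.4164, 0.0816, 0.1309]
tool_rot: [-3.141, -0.0, 1.803]
contact_force: [0.8, 0.7, 0.8]
opening: 0.0005
```

```bash
python3 w.py 4|sed -n '1p;3,7p'|cut -c1-6,110-260; python3 m3.py m4
```

```text
x        -2    0    2    4    6    8   10   12   14   16   18   20   22   24   26   28   30   32   34   36   38   40   42   44   46   48
 -56    152   69    8    0   18   14    8   16   34   13   92  156  130  113  139  113   42   20   74  125  136  134  133  139   97   52
 -58    136   92   48   36   51   53   52   50   53   49  123  151  127  132  165  119   44   26   79  122  136  133  134  141   98   55
 -60     87   79   68   63   64   63   62   62   60   63   87  119  124  133  148  104   43   31   83  131  134  133  135  133   99   60
 -62     76   58   58   56   59   60   58   56   54   55   77  117  125  126  120   81   38   20   78  139  134  132  136  127   97   60
 -72    173  168  170  145   84   78  156  158  141  131  126  121  123  122  116  125  182  114   93  130  132  132  137  127   96   60
```

View pics/m4.png

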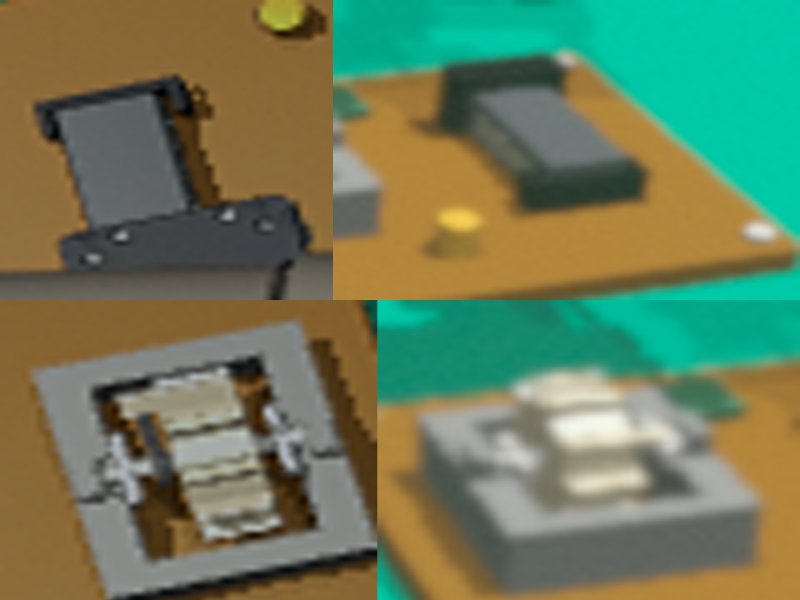

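Final check: the pack lies flat under the lip, and the wheel's profile is the same as before the touch, so probing didn't turn it. The robot is clear of everything, so I'm handing in.

```bash
python3 -c "
from h import *
b=robot.read_camera('top')['frame']; print(b[237,377],b[214,108])
print(robot.hand_in())"
```

```text
[174 170 164] [ 1 30 48]
the job is handed in; nothing more can be done
None
```

I put the pack in the bay and rolled the wheel to the pointer, in that order, and handed the job in at about 37 s of the 64 s. No verdict was reported.

- **Battery pack:** I took the smaller grey pack, let it droop to about 24° in a light grip, slid its low end under the lip and laid it flat. The last picture shows it flat on the floor, one end under the lip and the other inside the +x wall.
- **Thumbwheel:** Three ridge pushes rolled the long ridge from about -56° to the pointer.
    - **Touch:** gentle touches from above put the pointer tip at about 48° and the long ridge at about 49°, so they agree within 1–2°. The wheel's camera profile was the same before and after the last touch, so probing did not turn it.
    - **Camera:** the coarse readings disagreed, putting the ridge at 38–45° and the pointer near or above 49°. The images are about 2.5 mm per pixel and calibrated to about 2 mm, so I trusted the touch.
- **Left alone:** I did not move the lamp holder or finial. A single-pixel look at each at the end was consistent with them still being in place. The pointer was touched once from above with about 2 N.
- **Pictures:** I viewed 12, two over the budget, for the probe and the final check.

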